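Wedge up the glue press

ROBOT

A 6-joint arm with a two-finger parallel gripper is mounted at the origin on the work surface. World frame = base frame: x ahead of the robot, y to its left, z up, the work surface at z = 0. Lengths are in mm, angles in degrees, forces in N, time in s.
With the tool pointing down it reaches from about 375 to 900 mm from the base axis. Payload 3.1 kg.
Tool frame: the origin (TCP) lies midway between the tips of the shut fingers; the grasp point (between the pads) lies 19 mm behind it; z points along the fingers, y is the direction in which the jaws open and shut (so a half turn about z gives the same grasp; the last joint's range is limited). The gripper opens to 87 mm and grips with 3 to 60 N. Pads are 19 mm wide; open, the fingers measure 117 mm over their backs; the gripper's body (75 mm by 190 mm) begins 51 mm behind the grasp point.
Start: joints at [66.893, 30.224, 82.088, -0, 67.689, -10.227], TCP at [139.28, 609.26, 199.548] pointing down, gripper open.
Joint ranges: [-176.69, 176.69], [-43.24, 126.21], [12.49, 139.97], [-82, 262], [0, 151.66], [-163.58, 163.58]. Speed limits (degrees/s): [159.86, 159.86, 180, 180, 180, 180].

INTERFACE

Orientations are given as [roll, pitch, yaw] about the fixed x, y, z axes, in that order (R = Rz(yaw) Ry(pitch) Rx(roll)).
In Python, from station import * gives the robot as it stands.
- The arm moves only by the tool arm_command, never from a script. Its argument "commands" is a list that holds one entry, the list of rows, each a list of 7 numbers: the shift along the world's x, y, z as a fraction of full scale, then the turn, a rotation vector about the world's x, y, z as a fraction of full scale, then the opening, from 0 (shut) to 1 (fully open). A call has exactly 10 rows; each row is the pose to reach, as a shift and turn from the pose measured when the call began; what a row does not reach only later rows make up. Full scale, the value 1, is 0.4 m for a shift and 90 degrees for a turn. A row lasts 1/8 s, in which the tool goes at most 62.5 mm and 10.7 degrees, less where a joint would pass 70% of its speed; a pose out of reach is approached as far as the arm can. A call with a number of a shift or a turn outside -1 to 1 is refused whole. A call with a gripper value outside its range is refused whole. The fingers move at their own pace and stop on an object; "squeeze" is the grip in N (left out, the last holds). Time passes only in rows, so rows that repeat a pose let the fingers close, or fill a call up. It gives the time, the measured TCP pose, the force and the opening at its end, in the units of the state.
- read_state(): the state, without advancing time (a new reading comes with each control period).
- camera(name): name is "side" or "top"; returns the picture (420x560x3 uint8, red, green, blue); there is no depth.
- camera_params(name): a dict with "fx", "fy", "cx", "cy" (pixels), "k1" (the pictures are not rectified: a ray, as slopes to the right and down, at radius r is drawn at 1 + k1 r^2 times it, then the intrinsics apply), "eye" and "attitude" of the camera in the world. Camera axes: x right, y up, looking along -z (the intrinsics and any distortion apply to the point x, -y, -z); pixel columns grow to the right and rows downward; lengths in mm; the calibration is good to about 2 mm. A picture is of the moment at which its call begins. camera_params takes no time and is no camera call.
- sign_off(): hands the job in, once; it reports no verdict.
Trained networks look in the newest picture that a camera, given by its name, has taken for a name from the list of things; names that differ only in an ending like _2 or _b are one class to them, and where a whole thing is asked for, a point or a joint stands for the part that bears it (a point fixed in the world has none). Each returns a list of dicts, best first, with "score" (0 to 1); they miss things now and then, are a little off and sometimes report something else, mostly with a low value. They report only what shows in the picture. A call takes as long as a camera call. They do not tell look-alikes from the thing itself.
- trace(thing, camera): "mask" (420x560 bool, what is visible of it) and "extent" ([left, top, right, bottom] in pixels, round what is visible of it).
The state is a dict: "clock": time; "joint_positions": joint angles; "qd": joint speeds; "joint_efforts": joint torques, N m; "ee_pos": TCP position; "ee_rot": TCP orientation; "force": force on the tool from outside, world axes, zero at the start; "ft_torque": the same for the moment, N m; "finger_gap": opening from 0.0 (shut) to 1.0 (fully open).
Only numpy, scipy, OpenCV 4.12 (cv2) and the standard library are available. Lean on these libraries where they do the work, as an engineer would, in place of code of your own. Each camera call takes 0.05 s, during which the arm holds its last target. There are 200 camera calls.

TASK

In the small wooden wedge press, slide the jaw by its knob fully home against the glued leather work. Then stand packers upright in the gap against the backstop - one, or both if the wedge will still go in beside them - and push the wedge down, thin end first and sloping face towards the jaw, between packers and jaw until you feel it bite firmly and everything is tight, without the wedge touching the bed. Finish while still gripping the wedge and pressing it down, with the jaw still home, and leave the other things on the bench where they are.

Things in the scene. Friction and masses are not known exactly. Their poses are not given: they have to be found in the camera images.
- bed: fixed bed of the press: a plywood board 100 mm wide (its x) and 250 mm long (from -100 to +150 mm along its y), top surface 20 mm above the bench. Origin on the bench on the board's centre line. Along its y: backstop block, gap, sliding jaw, glued leather work, head block at the +y end. The slide runs along its y.
- jaw (a joint): how far the jaw has slid towards the work (bed +y), m: 0 = fully back, 0.026 = fully home, pressed against the work, where it stops dead. The slide has about 3 N of friction and stays where it is left.
- nose (a point): foremost line of the jaw's steel half-round nose (12 mm diameter, 36 mm wide along bed x), facing the backstop (bed -y); 58 mm above the bed's top surface. It moves with the jaw. The jaw's wooden face stands 3 mm behind it, and the jaw is 66 mm high above the bed and 36 mm wide.
- knob (a point): foot of the round upright wooden knob on the jaw, on the jaw's top, 33 mm behind the nose: 22 mm in diameter, rising 38 mm above this point.
- stop_face (a point): middle of the backstop's upright flat face, which faces the jaw (bed +y), 58 mm above the bed's top surface. The backstop is fixed, 36 mm wide along bed x, 65 mm high above the bed; bolted at a different place each time. With the jaw home the clear gap from this face to the nose is 27 to 50 mm along bed y. Its foot bracket does not reach the gap.
- packer_a_center (a point): centre of a plain wooden packer, 50 mm wide (its x), 14 mm thick (its y), 70 mm high (its z), 40 g, standing upright loose on the bench. In the press its width lies along bed x, so that it overhangs jaw and backstop by 7 mm each side.
- packer_b_center (a point): centre of the second, identical packer, standing upright on the bench. It goes in as well if the gap then left takes the wedge; a gap of less than 36 mm takes one packer, more than 38 mm takes two, and between these either will do.
- wedge_center (a point): centre of the wooden wedge, half-way up, 11 mm in front of its flat upright back face: 50 mm wide (its x), 90 mm high (its z, thin end down), 5 mm thick at the bottom and 39.2 mm at the top (38 mm of thickness per 100 mm of height), 60 g. The flat back face looks to its -y and goes against the packers; the sloping face looks to its +y and goes against the nose. It stands thin end down, leaning slightly, in a stand.
- stand: small fixed wooden stand holding the wedge 8 mm above the bench between two walls 40 mm wide (along its x) that rise 40 mm above the bench; origin on the bench below the middle of the bottom edge of the wedge's back face, axes as the wedge's.
- glue_jar: bystander: white jar with grey cap, 60 mm across, 80 mm high; its position is that of a point on its underside. Leave alone.
- spool: bystander: wooden thread spool, 40 mm across, 46 mm high; its position is that of a point on its underside. Leave alone.
- wax: bystander: round cake of beeswax, 52 mm across, 22 mm high; its position is that of a point on its underside. Leave alone.
- mallet: bystander: small hammer lying down; its position is that of a point on its underside. Leave alone.
- awl: bystander: awl with wooden handle lying down, 150 mm long; its position is that of a point on its underside. Leave alone.
- brush: bystander: glue brush lying down, 170 mm long; its position is that of a point on its underside. Leave alone.
- slicker: bystander: turned dark-wood edge slicker standing up, 36 mm across, 87 mm high; its position is that of a point on its underside. Leave alone.
Not all that is in view belongs to the job. Leave any blue look-alike of the part that bears packer_a_center alone. Leave any pink look-alike of the part that bears wedge_center alone.

How it is judged:
By the outcome, as a careful person would: the job done as asked, in the order asked, and still so for the second after the job is handed in, while the arm keeps its last pose, push and grip.
It also fails if it takes over 72 s, if anything falls off the work surface, if the arm or the gripper's body presses on something with over 40 N, if the wrist force passes 120 N, or if a joint passes its speed limit or range.

## Working session

There is one attempt and no reset: what is moved stays moved. The work goes in short steps, Python scripts to look and compute and a tool call to move; the robot and the scene stay as the last step left them, time stands still between calls to the robot, and variables do not carry over. Pictures are saved under pics/ and viewed, about 8 in all and at most 12, crops included, and the job is handed in when it is done.

Besides the shell and the picture viewer there is one more tool, called after "Emit:" as name(argument=value, ...) on one line, values as JSON. arm_command: Moves the arm, as the interface text tells. Its arguments: {"type":"object","properties":{"commands":{"type":"array","items":{"type":"array","items":{"type":"array","items":{"type":"number"}}}},"squeeze":{"type":"number"}},"required":["commands"]}

```bash
mkdir -p pics; ls; python3 - <<'E'
from station import *
import cv2,numpy as np
s=read_state();print(s)
for n in("top","side"):
    p=camera_params(n);print(n,p)
    im=camera(n);cv2.imwrite(f"pics/{n}0.png",cv2.resize(im[:,:,::-1],None,fx=1.4,fy=1.4,interpolation=cv2.INTER_CUBIC))
    for t in("bed","jaw","nose","knob","stop_face","packer_a_center","wedge_center","stand"):
        try: print(n,t,[(round(d["score"],2),[int(v) for v in d["extent"]]) for d in trace(t,n)])
        except Exception as e: print(t,e)
E
```

```text
pics
{'clock': 0.0, 'joint_positions': array([ 6.68927813e+01,  3.02783914e+01,  8.21567434e+01, -2.87995374e-04,
        6.76868293e+01, -1.02283322e+01]), 'qd': array([-0.01310281,  0.05314519,  0.01395697, -0.09366646,  0.0133959 ,
        0.08791714]), 'joint_efforts': array([ 8.03154344e-04, -4.40046215e+01, -1.76588255e+01,  6.35452475e-02,
        5.82478114e-02, -1.56169849e-04]), 'ee_pos': array([138.98267279, 608.55911603, 198.57584413]), 'ee_rot': array([-1.79879927e+02, -2.13953410e-02,  1.67121201e+02]), 'force': array([-0.30044696, -0.17107265, -0.14025361]), 'ft_torque': array([-0.01055125, -0.04275657, -0.02859251]), 'finger_gap': 1.0018634252786642}
top {'fx': 411.19642201862735, 'fy': 411.19642201862735, 'cx': 274.83228193187426, 'cy': 214.84148426347917, 'k1': -0.09092762752017965, 'eye': array([ 358.10632812, -124.08524924, 1072.86118768]), 'attitude': array([ 12.39230933,   0.1716412 , -94.62030077])}
top bed [(0.93, [83, 211, 194, 260])]
top jaw [(0.91, [124, 212, 152, 258])]
top nose [(0.66, [121, 214, 152, 257])]
top knob [(0.67, [121, 213, 150, 255])]
top sto
[... 441 characters left out ...]
ray([148.31693996, 384.75416608, 614.87816243]), 'attitude': array([  51.12233549,    0.32238734, -142.0390664 ])}
side bed [(0.96, [65, 279, 229, 407])]
side jaw [(0.22, [63, 277, 233, 406]), (0.2, [181, 196, 198, 234])]
side nose [(0.78, [128, 293, 181, 367]), (0.38, [221, 344, 297, 412]), (0.27, [180, 198, 197, 235])]
side knob [(0.71, [126, 293, 182, 366])]
side stop_face [(0.73, [128, 295, 181, 366]), (0.61, [225, 186, 255, 227]), (0.6, [163, 279, 206, 328])]
side packer_a_center [(0.97, [305, 218, 323, 250]), (0.66, [283, 233, 308, 268])]
side wedge_center [(0.96, [394, 181, 430, 201]), (0.93, [349, 162, 381, 197])]
side stand [(0.92, [342, 185, 379, 208]), (0.5, [289, 172, 310, 201])]
```

View pics/top0.png

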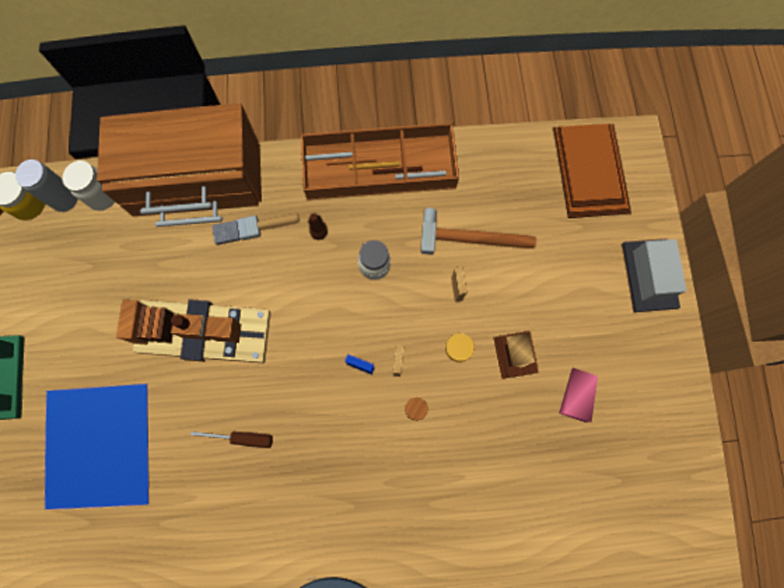

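View pics/side0.png

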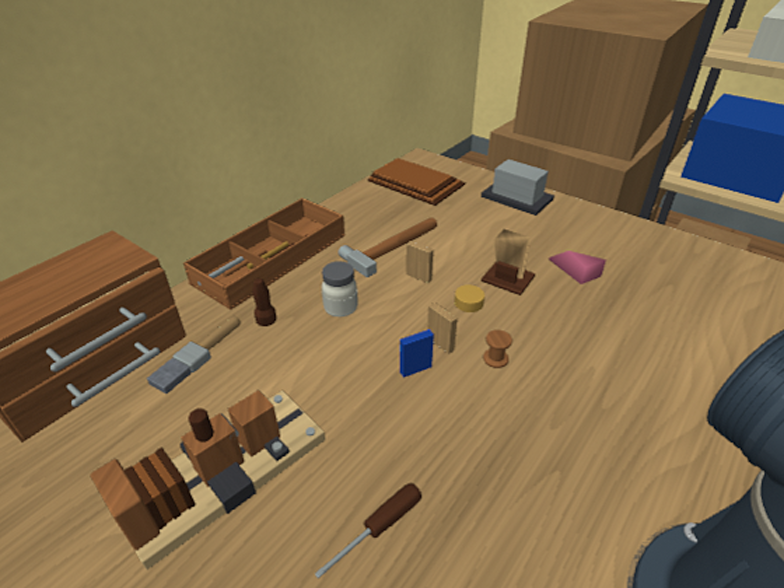

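Top picture (×1.4): the press is at (195,330), with the knob at (180,320), the backstop at (220,328) and the head at the left, so bed +y points left. Wooden packers are at (398,360) and (460,283), with the blue look-alike at (360,363). The wooden wedge is in its stand at (518,350) and the pink look-alike lies at (579,395). I choose the two wooden packers and the wedge in the stand.

```bash
cat > h.py <<'E'
from station import *
import numpy as np, cv2
from scipy.spatial.transform import Rotation as Ro
from scipy.optimize import minimize
P={n:camera_params(n) for n in("top","side")}
def proj(n,X):
    p=P[n];R=Ro.from_euler('xyz',p["attitude"],degrees=True).as_matrix()
    c=(np.atleast_2d(X)-p["eye"])@R
    s=np.c_[c[:,0]/-c[:,2],c[:,1]/c[:,2]]
    s=s*(1+p["k1"]*(s**2).sum(1,keepdims=True))
    return s*[p["fx"],p["fy"]]+[p["cx"],p["cy"]]
def place(pts,x,y,yaw,z=0,roll=0):
    return Ro.from_euler('xyz',[roll,0,yaw],degrees=True).apply(pts)+[x,y,z]
def box(x0,x1,y0,y1,z0,z1): return np.array([[a,b,c] for a in(x0,x1) for b in(y0,y1) for c in(z0,z1)],float)
PACK=box(-25,25,-7,7,0,70)
# wedge, origin at bottom edge of back face
WEDGE=np.array([[a,b,c] for a in(-25,25) for b,c in((0,0),(5,0),(0,90),(39.2,90))],float)
def sil(n,pts,S=4):
    m=np.zeros((420*S,560*S),np.uint8)
    q=((proj(n,pts)+.5)*S).astype(np.float32)
    cv2.fillConvexPoly(m,cv2.convexHull(np.round(q).astype(np.int32)),1)
    return cv2.resize(m.astype(np.float32),(560,420),interpolation=cv2.INTER_AREA)
def back(n,u,v,z):
    from scipy.optimize import fsolve
    r=fsolve(lambda a:(proj(n,[a[0],a[1],z])-[u,v])[0],[450,0]);return r
def hullpx(n,pts): return cv2.convexHull(proj(n,pts).astype(np.float32))[:,0]
E
python3 - <<'E'
from h import *
T=camera("top");S=camera("side")
np.save("T.npy",T);np.save("S.npy",S)
def crop(im,x0,y0,w,h,s):
    c=cv2.resize(im[y0:y0+h,x0:x0+w,::-1],None,fx=s,fy=s,interpolation=cv2.INTER_CUBIC)
    for x in range((x0+9)//10*10,x0+w,10): cv2.putText(c,str(x),((x-x0)*s+s//2,9),0,.33,(0,0,255),1);cv2.line(c,((x-x0)*s+s//2,10),((x-x0)*s+s//2,16),(0,0,255),1)
    for y in range((y0+9)//10*10,y0+h,10): cv2.putText(c,str(y),(0,(y-y0)*s+s//2),0,.33,(0,0,255),1)
    return c
a=crop(T,80,208,116,54,5);b=crop(S,60,270,180,140,4)
a=cv2.copyMakeBorder(a,0,0,0,720-a.shape[1],0);b=crop(S,60,274,180,82,4)if 0 else b
b=cv2.resize(b,None,fx=.58,fy=.58) if 0 else b
m=np.vstack([a,b[:,:720]]);m=m[:600] if 0 else cv2.resize(m,None,fx=600/max(600,m.shape[0]),fy=600/max(600,m.shape[0]))
cv2.imwrite("pics/press.png",m)
# fits
cand={}
for n in("top","side"):
    for t in("packer_a_center","wedge_center"):
        for i,d in enumerate(trace(t,n)):
            cand[n,t,i]=d["mask"];e=d["extent"];print(n,t,i,round(d["score"],2),np.round(e),np.round(back(n,(e[0]+e[2])/2,(e[1]+e[3])/2,35)))
np.save("cand.npy",cand,allow_pickle=True)
E
```

```text
top packer_a_center 0 0.73 [139. 308. 196. 318.] [357. 146.]
top packer_a_center 1 0.53 [278. 246. 289. 272.] [ 470. -153.]
top packer_a_center 2 0.46 [244. 251. 265. 268.] [475. -78.]
top wedge_center 0 0.65 [362. 242. 379. 261.] [ 470. -375.]
top wedge_center 1 0.58 [398. 264. 425. 305.] [ 378. -468.]
top wedge_center 2 0.47 [259. 170. 280. 201.] [ 666. -131.]
top wedge_center 3 0.23 [282. 248. 289. 269.] [ 471. -157.]
side packer_a_center 0 0.89 [283. 235. 308. 270.] [475. -82.]
side packer_a_center 1 0.78 [306. 220. 325. 253.] [ 470. -149.]
side packer_a_center 2 0.6 [344. 239. 364. 260.] [ 381. -164.]
side wedge_center 0 0.88 [393. 180. 432. 198.] [ 372. -448.]
side wedge_center 1 0.73 [351. 162. 381. 199.] [ 485. -410.]
side wedge_center 2 0.7 [289. 172. 312. 204.] [ 602. -277.]
side wedge_center 3 0.61 [221. 343. 301. 412.] [358. 169.]
side wedge_center 4 0.36 [162. 282. 205. 327.] [559. 151.]
```

View pics/press.png

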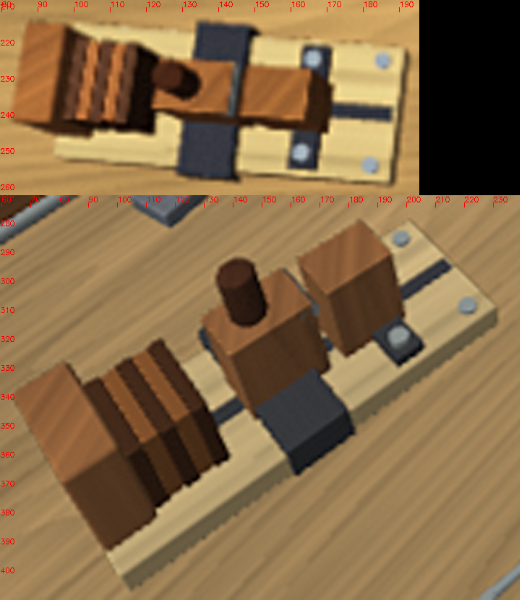

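Press crop: the jaw nose (grey strip, top px about (144,228)) is close in front of the backstop. The leather and head are at the left, and the board corners are clear. I'll fit the bed from the corners and crop the loose parts.

```bash
cat >> h.py <<'E'
def grid(im,x0,y0,w,h,s):
    c=cv2.resize(im[y0:y0+h,x0:x0+w,::-1],None,fx=s,fy=s,interpolation=cv2.INTER_CUBIC)
    for x in range((x0+9)//10*10,x0+w,10): cv2.putText(c,str(x),((x-x0)*s+s//2-8,9),0,.33,(0,0,255),1)
    for y in range((y0+9)//10*10,y0+h,10): cv2.putText(c,str(y),(0,(y-y0)*s+s//2+4),0,.33,(0,0,255),1)
    return c
E
python3 - <<'E'
from h import *
from scipy.optimize import least_squares
t=lambda u,v:(80+u/3.614-.5,208+v/3.614-.5)
s=lambda u,v:(60+u/2.892-.5,270+(v-195)/2.892-.5)
obs=[("top",t(407,47),(50,-100)),("top",t(391,184),(-50,-100)),("top",t(57,155),(-50,150)),
("side",s(412,222),(50,-100)),("side",s(497,308),(-50,-100)),("side",s(108,551),(-50,150))]
def f(q):
    return np.concatenate([proj(n,place(np.array([[a,b,20.]]),q[0],q[1],q[2]))[0]-px for n,px,(a,b) in obs])
r=least_squares(f,[550,200,-5]);q=r.x;print(q,r.fun.reshape(-1,2).round(1))
def bedxy(n,px,z):
    w=back(n,*px,z)-q[:2];c,sn=np.cos(np.radians(q[2])),np.sin(np.radians(q[2]))
    return np.round([c*w[0]+sn*w[1],-sn*w[0]+c*w[1]],1)
for l,p in dict(stop1=(244,67),stop2=(238,118)).items(): print("top",l,bedxy("top",t(*p),85))
for l,p in dict(nose1=(237,62),nose2=(232,115)).items(): print("top",l,bedxy("top",t(*p),84))
print("knobtop top",bedxy("top",t(165,72),124))
for l,p in dict(stop1=(298,262),stop2=(332,300)).items(): print("side",l,bedxy("side",s(*p),85))
for l,p in dict(jaw1=(283,270),jaw2=(318,318)).items(): print("side",l,bedxy("side",s(*p),86))
print("knobtop side",bedxy("side",s(236,267),124))
T=np.load("T.npy");S=np.load("S.npy")
C=[grid(T,270,238,33,33,8),grid(T,310,185,33,33,8),grid(T,352,230,40,40,7)[:264,:264],
grid(S,290,215,41,41,8)[:328,:264],grid(S,280,165,41,41,8)[:328,:264],grid(S,338,155,48,60,6)[:328,:264]]
print([c.shape for c in C])
C=[cv2.copyMakeBorder(c,0,(264 if i<3 else 328)-c.shape[0],0,264-c.shape[1],0) for i,c in enumerate(C)]
cv2.imwrite("pics/parts.png",np.vstack([np.hstack(C[:3]),np.hstack(C[3:])]))
E
```

```text
[562.05234734 183.36346937 -11.46786458] [[ 1.   0. ]
 [-0.7 -0.2]
 [-0.9 -4. ]
 [ 1.1 -2. ]
 [ 0.2 -0.7]
 [ 1.   3.5]]
top stop1 [10.9 -3. ]
top stop2 [-24.3  -5.3]
top nose1 [13.9  2.8]
top nose2 [-22.7  -0.5]
knobtop top [-4.7 35.7]
side stop1 [11.  -4.3]
side stop2 [-27.1  -6.3]
side jaw1 [10.5  5.5]
side jaw2 [-33.8   6. ]
knobtop side [-3.3 32.1]
[(264, 264, 3), (264, 264, 3), (264, 264, 3), (328, 264, 3), (328, 264, 3), (328, 264, 3)]
```

View pics/parts.png

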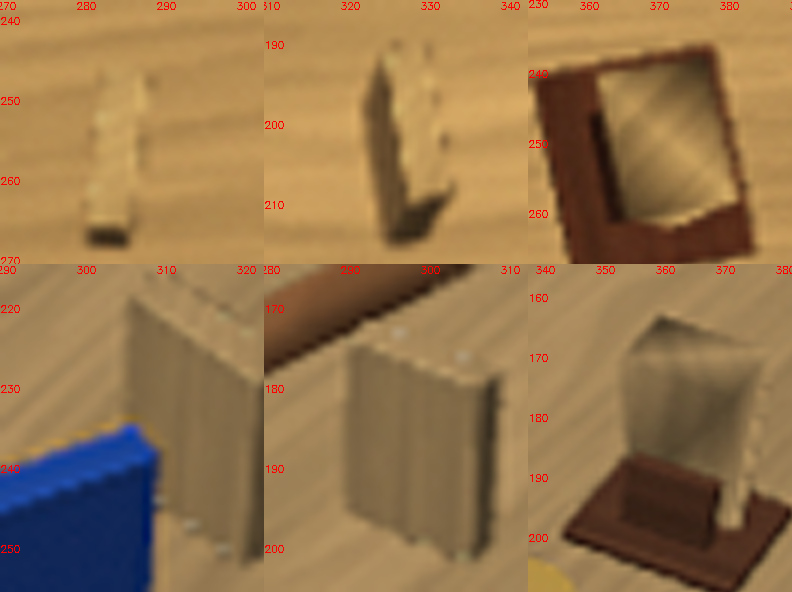

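Parts crop: both wooden packers are confirmed. Packer A's top face spans top px (282,246)–(286,266) and packer B's spans (325,190)–(333,208). The wedge in the stand shows only its top face from above, px (361,240)–(381,259), so its slope should face world +y. The fit will test both options.

```bash
python3 - <<'E'
from h import *
from scipy.optimize import least_squares
t=lambda u,v:(80+u/3.614-.5,208+v/3.614-.5)
s=lambda u,v:(60+u/2.892-.5,270+(v-195)/2.892-.5)
# press: q=x,y,yaw,stop,jawface
obs=[("top",t(407,47),lambda q:(50,-100,20)),("top",t(391,184),lambda q:(-50,-100,20)),
("side",s(412,222),lambda q:(50,-100,20)),("side",s(497,308),lambda q:(-50,-100,20)),("side",s(120,572),lambda q:(-50,150,20)),("side",s(130,590),lambda q:(-50,150,0)),
("top",t(244,67),lambda q:(18,q[3],85)),("top",t(238,118),lambda q:(-18,q[3],85)),
("side",s(298,262),lambda q:(18,q[3],85)),("side",s(332,300),lambda q:(-18,q[3],85)),
("side",s(283,270),lambda q:(18,q[4],86)),("side",s(320,318),lambda q:(-18,q[4],86)),
("top",t(165,72),lambda q:(0,q[4]+30,124)),("side",s(236,267),lambda q:(0,q[4]+30,124))]
f=lambda q:np.concatenate([proj(n,place(np.array([m(q)],float),*q[:3]))[0]-px for n,px,m in obs])
r=least_squares(f,[550,200,-8,-5,3],loss='soft_l1');q=r.x;print("press",q.round(1),f(q).reshape(-1,2).round(1).tolist())
for nm,y in(("knob",q[4]+30),("stop",q[3]),("home nose max",q[4]-3+26)): print(nm,place(np.array([[0,y,0.]]),*q[:3]).round(1))
def fit(name,obs,q0,mk):
    f=lambda q:np.concatenate([proj(n,mk(q,np.array([m],float)))[0]-px for n,px,m in obs])
    r=least_squares(f,q0,loss='soft_l1');print(name,r.x.round(1),round(r.cost,1),f(r.x).reshape(-1,2).round(1).tolist());return r.x
mk=lambda q,p:place(p,*q[:3])
fit("pA",[("top",(282.4,246.5),(25,7,70)),("top",(287.9,246.9),(25,-7,70)),("top",(280.1,266),(-25,7,70)),("top",(285.8,266),(-25,-7,70)),
("side",(305.8,219),(25,7,70)),("side",(320.5,229),(-25,7,70)),("side",(320.1,251.8),(-25,7,0))],[470,-150,0],mk)
fit("pB",[("top",(324.6,190.1),(25,7,70)),("top",(330.5,190.1),(25,-7,70)),("top",(326.5,210.8),(-25,7,70)),("top",(333,207.6),(-25,-7,70)),
("side",(290.3,174.6),(25,7,70)),("side",(305.9,179.6),(-25,7,70)),("side",(290,195.3),(25,7,0)),("side",(305,201.5),(-25,7,0)),("side",(308.8,178.4),(-25,-7,70)),("side",(308,200.3),(-25,-7,0))],[602,-277,10],mk)
mw=lambda q,p:place(p,q[0],q[1],q[2],8,q[3])
W=[("top",(361.4,240.2)),("top",(377.8,236.6)),("top",(381.5,258.8)),("top",(364.2,261.2))]
for sl,P4 in((1,[(25,39.2,90),(25,0,90),(-25,0,90),(-25,39.2,90)]),(-1,[(-25,0,90),(-25,39.2,90),(25,39.2,90),(25,0,90)])):
    X=fit("wedge%d"%sl,[(n,p,m) for (n,p),m in zip(W,P4)]+([("side",(374,197),(-25,0,0))] if sl>0 else [("side",(374,197),(25,0,0))]),[470,-380,0 if sl>0 else 180,0],mw)
    pr=proj("side",mw(X,WEDGE)).round(1)
    c=np.load("cand.npy",allow_pickle=True).item()
    for n in("top","side"):
        m=c[n,"wedge_center",0 if n=="top" else 1];h=sil(n,mw(X,WEDGE));print(n,"IoU",round(np.minimum(m,h).sum()/np.maximum(m,h).sum(),2))
    print([(tuple(w.astype(int)),tuple(p)) for w,p in zip(WEDGE,pr.tolist())])
    ctr=mw(X,np.array([[0,11,45.]]));print("center",ctr.round(1))
E
```

```text
press [556.7 185.3  -9.7  -5.8   3. ] [[-0.1, 0.8], [-0.6, 0.8], [0.7, -0.7], [1.2, -0.1], [-0.1, 1.1], [0.2, 0.8], [0.6, -0.6], [0.1, -0.3], [-0.4, -0.5], [-1.5, -1.1], [0.1, -0.9], [-2.1, -4.8], [0.6, 0.9], [-0.1, 1.9]]
knob [[562.2 217.8   0. ]]
stop [[555.7 179.7   0. ]]
home nose max [[561.  210.9   0. ]]
pA [ 473.5 -153.2  -11.1] 2.8 [[-0.0, -0.9], [0.2, -0.7], [0.1, -0.2], [0.1, 0.5], [-0.3, -0.6], [1.5, 0.9], [-0.1, 1.4]]
pB [ 6.064e+02 -2.775e+02  2.000e-01] 3.5 [[0.3, 0.1], [-0.1, -0.3], [0.6, -1.4], [-0.4, 1.3], [-0.4, -0.9], [0.1, 0.9], [-0.4, 0.4], [0.0, 1.2], [0.4, -0.4], [0.1, -0.2]]
wedge1 [ 470.9 -389.9    2.9   -5.2] 1.3 [[-0.1, -0.1], [-0.3, 1.1], [-0.3, -0.6], [0.7, -0.6], [0.4, 0.2]]
top IoU 0.89
side IoU 0.77
[((np.int64(-25), np.int64(0), np.int64(0)), (374.4, 197.2)), ((np.int64(-25), np.int64(5), np.int64(0)), (373.6, 198.3)), ((np.int64(-25), np.int64(0), np.int64(90)), (378.5, 169.7)), ((np.int64(-25), np.int64(39), np.int64(90)), (371.5, 178.3)), ((np.int64(25), np.int64(0), np.int64(0)), (356.9, 190.7)), ((np.int64(25), np.int64(5), np.int64(0)), (356.1, 191.8)), ((np.int64(25), np.int64(0), np.int64(90)), (359.8, 163.4)), ((np.int64(25), np.int64(39), np.int64(90)), (352.6, 171.7))]
center [[ 470.1 -374.9   51.8]]
wedge-1 [ 470.7 -388.8  182.3   29.1] 1.4 [[0.3, 0.1], [-0.4, 0.8], [-0.6, -0.8], [0.9, -0.5], [0.2, 0.5]]
top IoU 0.9
side IoU 0.76
[((np.int64(-25), np.int64(0), np.int64(0)), (356.8, 190.9)), ((np.int64(-25), np.int64(5), np.int64(0)), (357.7, 189.4)), ((np.int64(-25), np.int64(0), np.int64(90)), (352.6, 173.7)), ((np.int64(-25), np.int64(39), np.int64(90)), (359.8, 161.1)), ((np.int64(25), np.int64(0), np.int64(0)), (374.2, 197.5)), ((np.int64(25), np.int64(5), np.int64(0)), (375.1, 195.9)), ((np.int64(25), np.int64(0), np.int64(90)), (371.3, 180.4)), ((np.int64(25), np.int64(39), np.int64(90)), (378.5, 167.4))]
center [[ 470.2 -376.5   52.7]]
```

Fit: bed yaw is -9.7° and the knob is at (562,218). Packer A is at (473.5,-153) with yaw -11°, and packer B at (606,-277.5) with yaw 0°. The wedge's slope faces +y, yaw 3°, lean 5°; the reversed option would need a 29° lean, so I reject it. The gripper already opens along bed y, so I start with the knob.

Emit:
arm_command(commands=[[[1,-0.925,-0.05,0,0,0.036,0.6],[1,-0.925,-0.05,0,0,0.036,0.6],[1,-0.925,-0.05,0,0,0.036,0.6],[1,-0.925,-0.05,0,0,0.036,0.6],[1,-0.925,-0.05,0,0,0.036,0.6],[1,-0.925,-0.05,0,0,0.036,0.6],[1,-0.925,-0.05,0,0,0.036,0.6],[1,-0.925,-0.05,0,0,0.036,0.6],[1,-0.925,-0.05,0,0,0.036,0.6],[1,-0.925,-0.05,0,0,0.036,0.6]]], squeeze=30)

```text
clock: 2.45
ee_pos: [542.4, 236.7, 179.4]
ee_rot: [180.0, 0.1, 170.1]
force: [-0.4, 0.5, -0.2]
finger_gap: 0.601
```

Emit:
arm_command(commands=[[[0.05,-0.047,-0.05,0,0,0,0.6],[0.05,-0.047,-0.1,0,0,0,0.6],[0.05,-0.047,-0.16,0,0,0,0.6],[0.05,-0.047,-0.218,0,0,0,0.6],[0.05,-0.047,-0.218,0,0,0,0.6],[0.05,-0.047,-0.218,0,0,0,0.1],[0.05,-0.047,-0.218,0,0,0,0.1],[0.05,-0.047,-0.218,0,0,0,0.1],[0.05,-0.047,-0.218,0,0,0,0.1],[0.05,-0.047,-0.218,0,0,0,0.1]]])

```text
clock: 3.7
ee_pos: [562.6, 217.8, 92.8]
ee_rot: [180.0, 0.1, 170.1]
force: [-1.0, -0.7, 3.4]
finger_gap: 0.235
```

```bash
python3 - <<'E'
from h import *
s=read_state();print(s["clock"],s["ee_pos"].round(1),s["force"].round(1),s["finger_gap"])
S=camera("side");cv2.imwrite("pics/knob.png",grid(S,60,190,190,146,4))
E
```

```text
3.7 [562.6 217.8  92.8] [-1.  -0.7  3.4] 0.23493156245477476
```

View pics/knob.png

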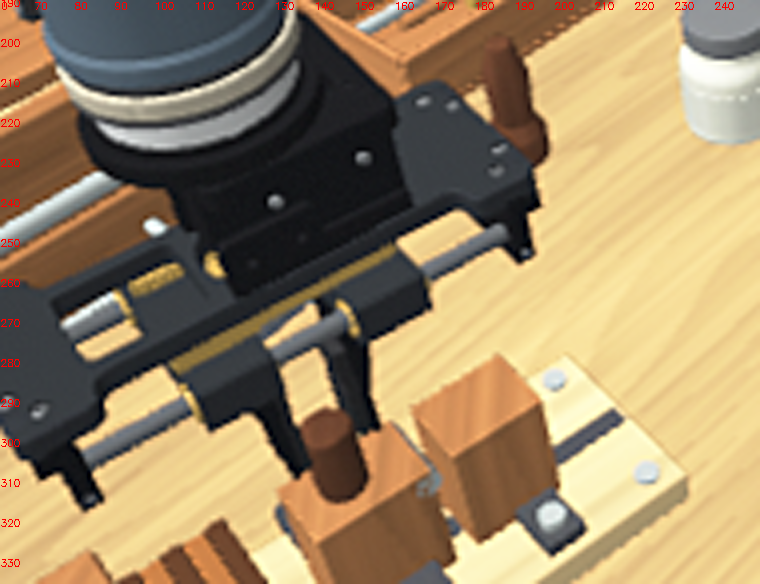

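```bash
python3 - <<'E'
from h import *
print("proj knobtop est",proj("side",[562.2,217.8,124]),proj("side",[562.2,217.8,86]))
print("tcp",proj("side",[562.6,217.8,92.8]))
print("side knobtop",back("side",141.3,294.6,124),"knob foot front",)
T=camera("top");cv2.imwrite("pics/knobtop.png",grid(T,80,190,130,80,6))
print(back("top",80+165/3.614-.5,208+72/3.614-.5,124))
for n in("top","side"):
    for d in trace("knob",n)[:2]: print(n,d["score"],d["extent"])
E
```

```text
proj knobtop est [[141.02613426 296.24961517]] [[146.38483934 310.82573705]]
tcp [[145.30480611 308.17448366]]
side knobtop [564.58948644 215.52529458] knob foot front
[564.5180437  219.30974913]
top 0.88 [124.4, 238.7, 147.7, 258.3]
side 0.57 [127.8, 293.8, 181.3, 366.8]
```

View pics/knobtop.png

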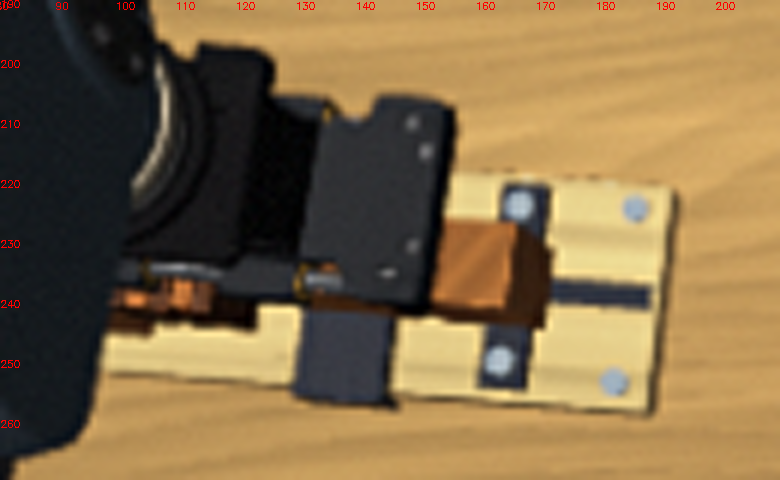

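```bash
python3 - <<'E'
from h import *
yaw=80.1-90
for z in(163,180,200):
  b=box(-37.5,37.5,-95,95,z,z)[::2]
  w=place(b,562.6,217.8,yaw)
  print(z,w.round(0)[:,:2].tolist(),"top",proj("top",w).round(0).tolist(),"side",proj("side",w).round(0).tolist())
f=place(np.array([[x,y,92.8] for x in(-9.5,9.5) for y in(-10.2,10.2,-25,25)]),562.6,217.8,yaw)
print("tips side",proj("side",f).round(0).tolist())
E
```

```text
163 [[509.0, 131.0], [542.0, 318.0], [583.0, 118.0], [616.0, 305.0]] top [[158.0, 245.0], [77.0, 237.0], [163.0, 213.0], [83.0, 206.0]] side [[201.0, 262.0], [81.0, 333.0], [177.0, 238.0], [62.0, 299.0]]
180 [[509.0, 131.0], [542.0, 318.0], [583.0, 118.0], [616.0, 305.0]] top [[156.0, 244.0], [74.0, 236.0], [161.0, 211.0], [80.0, 204.0]] side [[200.0, 255.0], [77.0, 326.0], [175.0, 231.0], [58.0, 292.0]]
200 [[509.0, 131.0], [542.0, 318.0], [583.0, 118.0], [616.0, 305.0]] top [[153.0, 243.0], [70.0, 234.0], [158.0, 209.0], [76.0, 202.0]] side [[198.0, 246.0], [71.0, 316.0], [173.0, 222.0], [52.0, 283.0]]
tips side [[154.0, 308.0], [142.0, 315.0], [162.0, 303.0], [134.0, 321.0], [148.0, 301.0], [137.0, 308.0], [156.0, 296.0], [128.0, 313.0]]
```

The knob seems to sit nearer the camera (bed -x) than the fingers, and the gap of 20.4 mm is a little less than the 22 mm knob. I re-grip shifted 8 mm towards bed -x to check.

Emit:
arm_command(commands=[[[0,0,0,0,0,0,0.5],[0,0,0,0,0,0,0.5],[-0.02,0.003,0,0,0,0,0.5],[-0.02,0.003,0,0,0,0,0.5],[-0.02,0.003,0,0,0,0,0.5],[-0.02,0.003,0,0,0,0,0.1],[-0.02,0.003,0,0,0,0,0.1],[-0.02,0.003,0,0,0,0,0.1],[-0.02,0.003,0,0,0,0,0.1],[-0.02,0.003,0,0,0,0,0.1]]])

```text
clock: 5.15
ee_pos: [554.8, 219.1, 92.8]
ee_rot: [180.0, 0.2, 170.1]
force: [0.6, 0.6, -0.5]
finger_gap: 0.231
```

```bash
python3 - <<'E'
from h import *
s=read_state();print(s["clock"],s["ee_pos"].round(1),s["force"].round(1),s["finger_gap"])
S=camera("side");cv2.imwrite("pics/knob2.png",grid(S,100,270,100,70,8))
E
```

```text
5.15 [554.8 219.1  92.8] [ 0.6  0.6 -0.5] 0.23099459317124632
```

View pics/knob2.png

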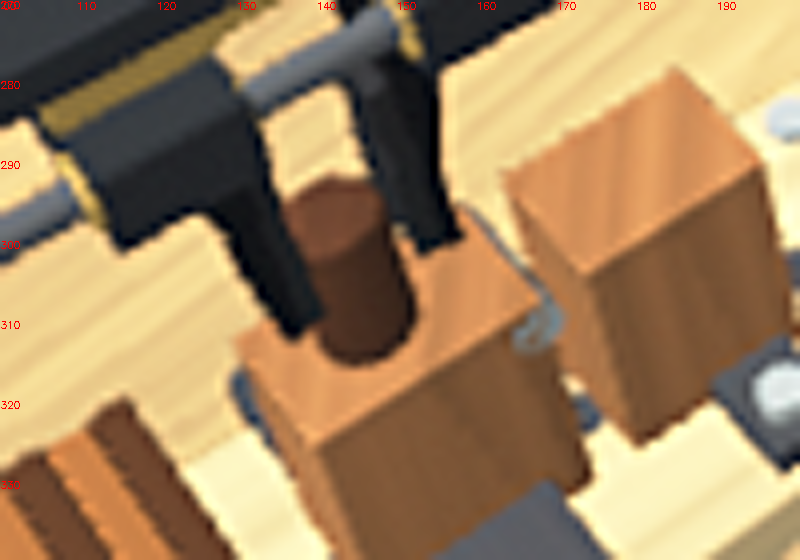

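Emit:
arm_command(commands=[[[0.0015,0.009,0,0,0,0,0.1],[0.003,0.018,0,0,0,0,0.1],[0.0045,0.027,0,0,0,0,0.1],[0.006,0.036,0,0,0,0,0.1],[0.0075,0.044,0,0,0,0,0.1],[0.009,0.052,0,0,0,0,0.1],[0.01,0.058,0,0,0,0,0.1],[0.0108,0.063,0,0,0,0,0.1],[0.0115,0.067,0,0,0,0,0.1],[0.0118,0.069,0,0,0,0,0.1]]])

```text
clock: 6.45
ee_pos: [557.8, 239.7, 92.7]
ee_rot: [-179.2, -0.0, 170.3]
force: [-2.3, -23.1, 6.7]
finger_gap: 0.23
```

Stopped dead after about 21 mm with 23 N of push, so the jaw is home. Release, lift and travel to packer A.

Emit:
arm_command(commands=[[[0,0,0,0,0,0,0.5],[0,0,0,0,0,0,0.5],[0,0,0.15,0,0,0,0.5],[0,0,0.25,0,0,0,0.5],[-0.211,-0.982,0.25,0,0,-0.99,0.9],[-0.211,-0.982,0.25,0,0,-0.99,0.9],[-0.211,-0.982,0.25,0,0,-0.99,0.9],[-0.211,-0.982,0.25,0,0,-0.99,0.9],[-0.211,-0.982,0.25,0,0,-0.99,0.9],[-0.211,-0.982,0.25,0,0,-0.99,0.9]]])

```text
clock: 7.7
ee_pos: [479.9, -128.0, 193.1]
ee_rot: [-179.4, 0.0, 105.5]
force: [-0.2, -0.8, -0.4]
finger_gap: 0.899
```

```bash
python3 - <<'E'
from h import *
s=read_state();print(s["clock"],s["ee_pos"].round(1),s["ee_rot"].round(1),s["force"].round(1),s["finger_gap"],s["joint_positions"].round(0))
T=camera("top");S=camera("side");np.save("T1.npy",T);np.save("S1.npy",S)
a=grid(T,80,205,120,60,6);b=grid(S,60,270,180,82,4)
cv2.imwrite("pics/home.png",cv2.resize(np.vstack([a,b]),None,fx=.85,fy=.85))
E
```

```text
7.7 [ 479.9 -128.   193.1] [-179.4    0.   105.5] [-0.2 -0.8 -0.4] 0.898628667772723 [-28.  21. 100.  -0.  59. -43.]
```

View pics/home.png

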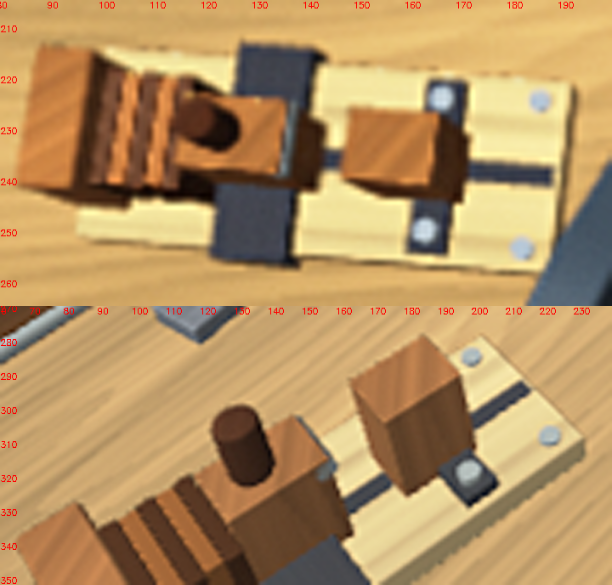

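Jaw and leather now touch, with no gap between them. Measuring the clear gap.

```bash
python3 - <<'E'
from h import *
t=lambda u,v:(80+u/5.1-.5,205+v/5.1-.5)
s=lambda u,v:(60+u/3.4-.5,270+(v-306)/3.4-.5)
q=(556.7,185.3,-9.7)
def bed(n,p,z):
    w=np.r_[back(n,*p,z)-q[:2],0];return Ro.from_euler('z',9.7,degrees=True).apply(w)[:2].round(1)
for a in((350,107),(344,180)):print("stop top",bed("top",t(*a),85))
for a in((301,100),(294,176)):print("nose top",bed("top",t(*a),78))
for a in((350,380),(387,422)):print("stop side",bed("side",s(*a),85))
for a in((302,420),(335,462)):print("nose side z80",bed("side",s(*a),80))
print("knob top",bed("top",t(208,117),124),"side",bed("side",s(236,420),124))
E
```

```text
stop top [18.  -6.9]
stop top [-17.6  -9.4]
nose top [20.4 20.3]
nose top [-17.1  17.8]
stop side [19.3 -7. ]
stop side [-16.6  -7.5]
nose side z80 [17.3 21.9]
nose side z80 [-16.5  21.9]
knob top [ 0.9 46.7] side [ 0.6 53. ]
```

Gap is about 28 mm, so one packer goes in. Going down on packer A.

Emit:
arm_command(commands=[[[-0.016,-0.063,-0.1,0,0,-0.294,0.9],[-0.016,-0.063,-0.15,0,0,-0.294,0.9],[-0.016,-0.063,-0.2,0,0,-0.294,0.9],[-0.016,-0.063,-0.3,0,0,-0.294,0.9],[-0.016,-0.063,-0.383,0,0,-0.294,0.9],[-0.016,-0.063,-0.383,0,0,-0.294,0.9],[-0.016,-0.063,-0.383,0,0,-0.294,0.4],[-0.016,-0.063,-0.383,0,0,-0.294,0.4],[-0.016,-0.063,-0.383,0,0,-0.294,0.4],[-0.016,-0.063,-0.383,0,0,-0.294,0.4]]], squeeze=20)

```text
clock: 9.05
ee_pos: [474.0, -157.8, 40.7]
ee_rot: [-179.5, 0.2, 78.8]
force: [-0.1, 0.8, 3.9]
finger_gap: 0.568
```

```bash
python3 - <<'E'
from h import *
s=read_state();print(s["clock"],s["ee_pos"].round(1),s["ee_rot"].round(1),s["force"].round(1),s["finger_gap"])
S=camera("side");T=camera("top")
cv2.imwrite("pics/pa.png",grid(S,260,180,100,90,6))
E
```

```text
9.05 [ 474.  -157.8   40.7] [-179.5    0.2   78.8] [-0.1  0.8  3.9] 0.5681198843068095
```

View pics/pa.png

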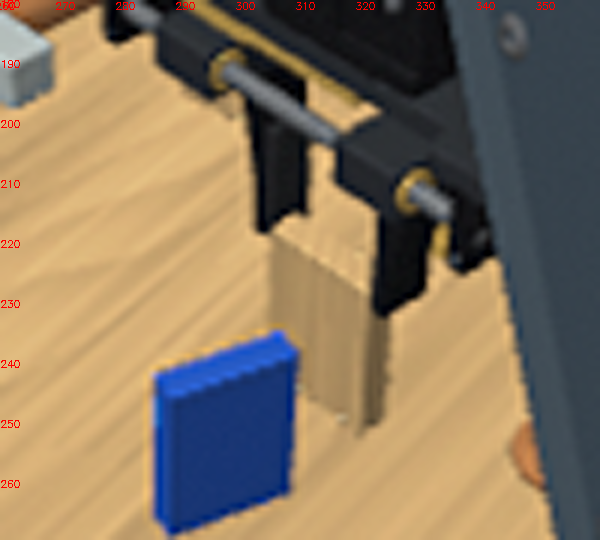

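```bash
python3 - <<'E'
from h import *
yaw=-11.2
for z in(40.7,50,60,70):
    f=place(np.array([[sx*25+dx,y,z] for sx,dx in((-1,0),(-1,-12),(1,0),(1,12)) for y in(9.5,-9.5)]),474,-157.8,yaw)
    print(z,proj("side",f).round(0).tolist())
print("packer top (pos A est / at TCP)",proj("side",place(PACK[1::2],473.5,-153.2,yaw)).round(1).tolist(),proj("side",place(PACK[1::2],474,-157.8,yaw)).round(1).tolist())
E
```

```text
40.7 [[321.0, 239.0], [327.0, 235.0], [325.0, 242.0], [331.0, 238.0], [305.0, 228.0], [311.0, 224.0], [302.0, 225.0], [308.0, 221.0]]
50 [[322.0, 236.0], [328.0, 232.0], [326.0, 239.0], [332.0, 235.0], [305.0, 225.0], [311.0, 221.0], [302.0, 222.0], [308.0, 218.0]]
60 [[322.0, 233.0], [328.0, 229.0], [326.0, 236.0], [332.0, 232.0], [306.0, 221.0], [312.0, 217.0], [302.0, 218.0], [308.0, 215.0]]
70 [[322.0, 229.0], [328.0, 225.0], [326.0, 232.0], [332.0, 228.0], [306.0, 218.0], [312.0, 214.0], [302.0, 215.0], [308.0, 211.0]]
packer top (pos A est / at TCP) [[326.5, 227.0], [321.9, 229.9], [310.1, 215.6], [305.5, 218.3]] [[327.5, 225.8], [322.9, 228.6], [311.1, 214.5], [306.5, 217.2]]
```

The picture shows the fingertips about 19 mm higher than the reported TCP would put them. They hold only the packer's top 10 mm, and 4 mm off-centre. I re-grip lower.

Emit:
arm_command(commands=[[[0,0,0,0,0,0,0.8],[0,0,0,0,0,0,0.8],[0,0.01,-0.018,0,0,0,0.8],[0,0.01,-0.034,0,0,0,0.8],[0,0.01,-0.034,0,0,0,0.8],[0,0.01,-0.034,0,0,0,0.4],[0,0.01,-0.034,0,0,0,0.4],[0,0.01,-0.034,0,0,0,0.4],[0,0.01,-0.034,0,0,0,0.4],[0,0.01,-0.034,0,0,0,0.4]]], squeeze=25)

```text
clock: 10.4
ee_pos: [474.1, -153.9, 27.2]
ee_rot: [-179.5, 0.2, 78.8]
force: [-0.4, 0.4, 1.0]
finger_gap: 0.57
```

Emit:
arm_command(commands=[[[0,0,0.15,0,0,0,0.4],[0,0,0.275,0,0,0,0.4],[0.209,0.853,0.275,0,0,0.025,0.4],[0.209,0.853,0.275,0,0,0.025,0.4],[0.209,0.853,0.275,0,0,0.025,0.4],[0.209,0.853,0.275,0,0,0.025,0.4],[0.209,0.853,0.275,0,0,0.025,0.4],[0.209,0.853,0.275,0,0,0.025,0.4],[0.209,0.853,0.275,0,0,0.025,0.4],[0.209,0.853,0.275,0,0,0.025,0.4]]])

```text
clock: 11.65
ee_pos: [556.9, 186.8, 136.8]
ee_rot: [-179.4, 0.3, 81.1]
force: [-0.2, 0.6, -0.6]
finger_gap: 0.571
```

```bash
python3 - <<'E'
from h import *
s=read_state();print(s["clock"],s["ee_pos"].round(1),s["ee_rot"].round(1),s["force"].round(1),s["finger_gap"])
S=camera("side");T=camera("top")
a=grid(S,80,200,160,140,4)
for z0 in(110,20):
  for n,e in(("side",a),):
    h=((hullpx(n,place(PACK,557.8,187.1,-9,z0))-[80,200])*4).astype(int)
    cv2.polylines(a,[h],True,(0,255,0) if z0>50 else (255,0,255),1)
cv2.imwrite("pics/over.png",a)
E
```

```text
11.65 [556.9 186.8 136.8] [-179.4    0.3   81.1] [-0.2  0.6 -0.6] 0.5712571512735595
```

View pics/over.png

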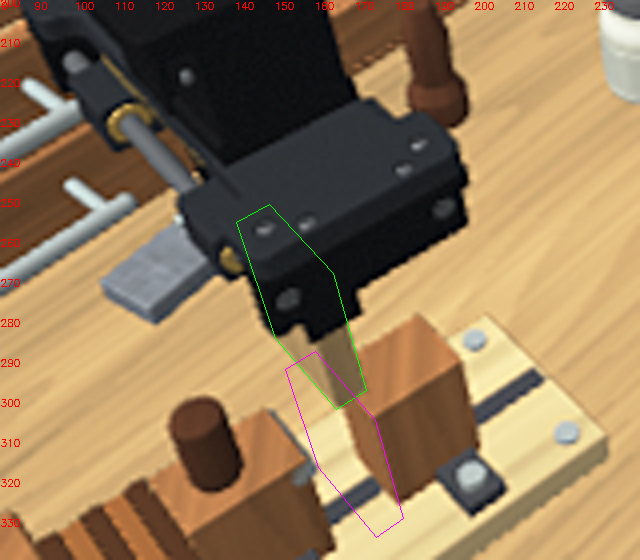

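The packer hangs straight and matches the prediction (green), above the gap. Lowering it slightly towards the nose side, then back against the stop.

Emit:
arm_command(commands=[[[0.001,0.0075,-0.08,0,0,0,0.4],[0.001,0.0075,-0.14,0,0,0,0.4],[0.001,0.0075,-0.18,0,0,0,0.4],[0.001,0.0075,-0.205,0,0,0,0.4],[0.001,0.0075,-0.219,0,0,0,0.4],[0.001,0.0075,-0.222,0,0,0,0.4],[0,0,-0.222,0,0,0,0.4],[-0.001,-0.006,-0.222,0,0,0,0.4],[-0.002,-0.012,-0.222,0,0,0,0.4],[-0.002,-0.012,-0.222,0,0,0,0.4]]])

```text
clock: 13.0
ee_pos: [557.6, 185.7, 48.8]
ee_rot: [-179.6, -0.2, 80.8]
force: [1.0, 13.4, -3.2]
finger_gap: 0.573
```

Emit:
arm_command(commands=[[[0,0.001,0,0,0,0,0.4],[0,0.001,-0.002,0,0,0,0.4],[0,0.001,-0.004,0,0,0,0.4],[0,0.001,-0.006,0,0,0,0.4],[0,0,-0.006,0,0,0,0.4],[0,0,-0.006,0,0,0,0.75],[0,0,-0.006,0,0,0,0.75],[0,0,-0.006,0,0,0,0.75],[0,0,0.12,0,0,0,0.75],[0,0,0.3,0,0,0,0.75]]])

```text
clock: 14.25
ee_pos: [556.3, 185.2, 158.6]
ee_rot: [-179.3, -0.1, 80.8]
force: [2.1, 0.1, 0.7]
finger_gap: 0.749
```

```bash
python3 - <<'E'
from h import *
s=read_state();print(s["clock"],s["ee_pos"].round(1),s["ee_rot"].round(1),s["force"].round(1),s["finger_gap"],s["joint_positions"].round(0))
S=camera("side");T=camera("top")
a=grid(S,100,260,130,90,6)
h=((hullpx("side",place(PACK,556.9,185.6,-9,20))-[100,260]+.5)*6).astype(int)
cv2.polylines(a,[h],True,(255,0,255),1)
cv2.imwrite("pics/placed.png",a)
E
```

```text
14.25 [556.3 185.2 158.6] [-1.793e+02 -1.000e-01  8.080e+01] [2.1 0.1 0.7] 0.7494985355548099 [ 7. 30. 90.  0. 61. 16.]
```

View pics/placed.png

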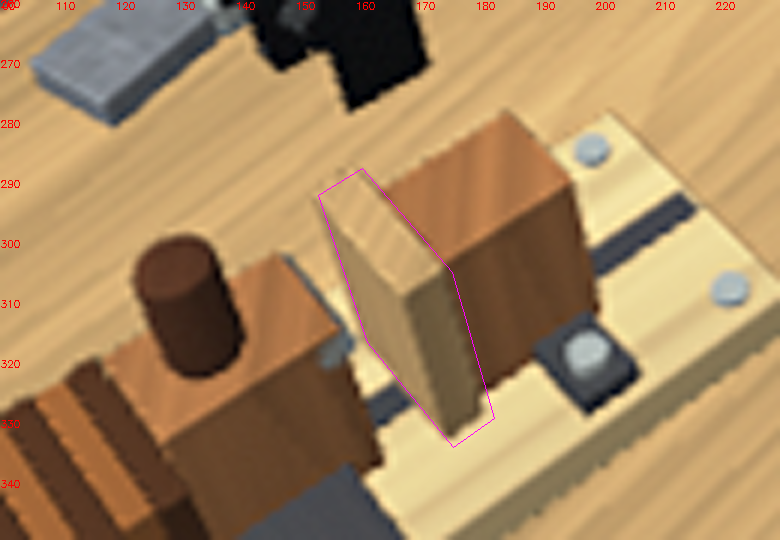

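The packer stands upright, flush against the backstop. Packer B stays on the bench because there is no room for it. Going to the wedge now.

Emit:
arm_command(commands=[[[0,-0.15,0.05,0,0,0.03,0.85],[-0.05,-0.3,0.05,0,0,0.06,0.85],[-0.1,-0.45,0.05,0,0,0.1,0.85],[-0.15,-0.6,0.05,0,0,0.13,0.85],[-0.18,-0.75,0.05,0,0,0.13,0.85],[-0.2,-0.9,0.05,0,0,0.13,0.85],[-0.216,-1,0.05,0,0,0.134,0.85],[-0.216,-1,0.05,0,0,0.134,0.85],[-0.216,-1,0.05,0,0,0.134,0.85],[-0.216,-1,0.05,0,0,0.134,0.85]]])

```text
clock: 15.6
ee_pos: [476.3, -212.1, 185.7]
ee_rot: [179.6, -0.5, 93.0]
force: [0.5, -0.0, 0.6]
finger_gap: 0.849
```

Emit:
arm_command(commands=[[[-0.016,-0.15,0,0,0,0,0.85],[-0.016,-0.29,0,0,0,0,0.85],[-0.016,-0.393,0,0,0,0,0.85],[-0.016,-0.393,-0.1,0,0,0,0.85],[-0.016,-0.393,-0.2,0,0,0,0.85],[-0.016,-0.393,-0.28,0,0,0,0.85],[-0.016,-0.393,-0.33,0,0,0,0.85],[-0.016,-0.393,-0.352,0,0,0,0.85],[-0.016,-0.393,-0.352,0,0,0,0.85],[-0.016,-0.393,-0.352,0,0,0,0.85]]])

```text
clock: 16.85
ee_pos: [470.6, -369.6, 45.9]
ee_rot: [179.6, -0.4, 93.0]
force: [-0.7, -0.5, -0.0]
finger_gap: 0.854
```

```bash
python3 - <<'E'
from h import *
s=read_state();print(s["clock"],s["ee_pos"].round(1),s["ee_rot"].round(1),s["force"].round(1),s["finger_gap"])
S=camera("side");T=camera("top");np.save("S2.npy",S);np.save("T2.npy",T)
print([(round(d["score"],2),np.round(d["extent"])) for d in trace("wedge_center","side")[:4]])
print([(round(d["score"],2),np.round(d["extent"])) for d in trace("packer_a_center","side")[:5]])
E
```

```text
16.85 [ 470.6 -369.6   45.9] [179.6  -0.4  93. ] [-0.7 -0.5 -0. ] 0.8541808676247624
[(0.45, array([119., 299., 170., 375.])), (0.33, array([344., 235., 357., 264.]))]
[(0.87, array([154., 291., 180., 327.])), (0.67, array([283., 233., 306., 269.]))]
```

Emit:
arm_command(commands=[[[0,0,0,0,0,0,0.4],[0,0,0,0,0,0,0.4],[0,0,0,0,0,0,0.4],[0,0,0,0,0,0,0.4],[0,0,0.01,0,0,0,0.4],[0,0,0.05,0,0,0,0.4],[0,0,0.12,0,0,0,0.4],[0,0,0.2,0,0,0,0.4],[0,0,0.28,0,0,0,0.4],[0,0,0.28,0,0,0,0.4]]], squeeze=55)

```text
clock: 18.3
ee_pos: [471.9, -371.5, 161.6]
ee_rot: [179.3, -0.1, 93.0]
force: [0.2, -0.3, -1.4]
finger_gap: 0.571
```

```bash
python3 - <<'E'
from h import *
s=read_state();print(s["clock"],s["ee_pos"].round(1),s["ee_rot"].round(1),s["force"].round(1),s["finger_gap"])
S=camera("side");T=camera("top");np.save("S3.npy",S);np.save("T3.npy",T)
for n in("side","top"):
  for d in trace("wedge_center",n)[:3]: print(n,round(d["score"],2),np.round(d["extent"]))
# predicted silhouettes: wedge carried rigidly
dp=s["ee_pos"]-[470.6,-369.6,45.9]
for roll in(-10,-5.2,0):
    X=place(WEDGE,470.9+dp[0],-389.9+dp[1],2.9,8+dp[2],roll)
    for n in("side","top"):
        h=hullpx(n,X);print(roll,n,h.min(0).round(),h.max(0).round())
E
```

```text
18.3 [ 471.9 -371.5  161.6] [ 1.793e+02 -1.000e-01  9.300e+01] [ 0.2 -0.3 -1.4] 0.5712286966486935
side 0.45 [356. 123. 365. 154.]
side 0.35 [ 64. 278. 231. 405.]
side 0.28 [346. 238. 362. 262.]
top 0.69 [152. 153. 214. 173.]
-10 side [357. 122.] [385. 160.]
-10 top [369. 229.] [392. 256.]
-5.2 side [358. 120.] [386. 160.]
-5.2 top [373. 228.] [396. 256.]
0 side [360. 119.] [388. 159.]
0 top [377. 228.] [399. 256.]
```

Emit:
arm_command(commands=[[[0.02,0.15,0,0.01,0,-0.03,0.4],[0.04,0.3,0,0.02,0,-0.06,0.4],[0.07,0.45,0,0.03,0,-0.09,0.4],[0.1,0.6,0,0.05,0,-0.12,0.4],[0.12,0.75,0,0.06,-0.003,-0.135,0.4],[0.14,0.9,0,0.06,-0.003,-0.135,0.4],[0.155,0.98,0,0.06,-0.003,-0.135,0.4],[0.155,0.99,0,0.06,-0.003,-0.135,0.4],[0.155,0.99,0,0.06,-0.003,-0.135,0.4],[0.155,0.99,0,0.06,-0.003,-0.135,0.4]]])

```text
clock: 19.75
ee_pos: [531.3, 25.9, 156.3]
ee_rot: [179.7, -5.9, 80.7]
force: [1.4, -0.0, -0.6]
finger_gap: 0.574
```

Emit:
arm_command(commands=[[[0.025,0.15,0,0,0,0,0.4],[0.05,0.3,0,0,0,0,0.4],[0.07,0.42,0,0,0,0,0.4],[0.077,0.468,0,0,0,0,0.4],[0.077,0.468,0,0,0,0,0.4],[0.077,0.468,-0.03,0,0,0,0.4],[0.077,0.468,-0.06,0,0,0,0.4],[0.077,0.468,-0.06,0,0,0,0.4],[0.077,0.468,-0.06,0,0,0,0.4],[0.077,0.468,-0.06,0,0,0,0.4]]])

```text
clock: 21.0
ee_pos: [562.5, 212.9, 132.6]
ee_rot: [179.7, -5.9, 80.7]
force: [-0.0, 0.8, -0.6]
finger_gap: 0.57
```

```bash
python3 - <<'E'
from h import *
s=read_state();print(s["clock"],s["ee_pos"].round(1),s["ee_rot"].round(1),s["force"].round(1),s["finger_gap"])
S=camera("side");np.save("S4.npy",S)
a=grid(S,90,230,125,98,6)
e=s["ee_pos"];o=e+np.array([-16.8*.16,-16.8*.987,-39.6])
for roll,c in((0,(0,255,0)),(-5,(0,0,255))):
    X=place(WEDGE,o[0],o[1],-9.2,o[2],roll)
    cv2.polylines(a,[((hullpx("side",X)-[90,230]+.5)*6).astype(int)],True,c,1)
cv2.imwrite("pics/wedgeover.png",a)
E
```

```text
21.0 [562.5 212.9 132.6] [179.7  -5.9  80.7] [-0.   0.8 -0.6] 0.5703760156743489
```

View pics/wedgeover.png

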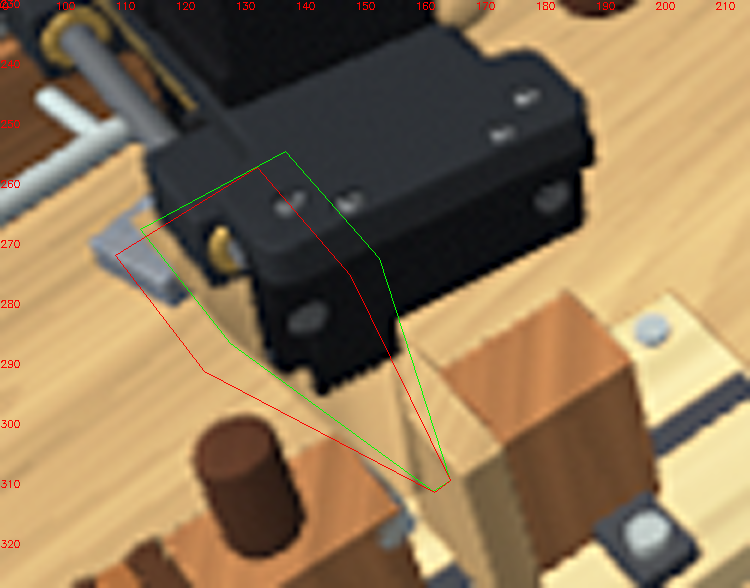

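The wedge hangs nearly upright, matching the green outline, with its thin end just above the gap between packer and nose. I lower it in, then bring its back against the packer.

Emit:
arm_command(commands=[[[0,0,-0.015,0,0,0,0.4],[0,0,-0.03,0,0,0,0.4],[0,0,-0.045,0,0,0,0.4],[0,0,-0.05,0,0,0,0.4],[0,0,-0.05,0,0,0,0.4],[-0.0004,-0.0025,-0.05,0,0,0,0.4],[-0.0008,-0.005,-0.05,0,0,0,0.4],[-0.0012,-0.0075,-0.05,0,0,0,0.4],[-0.0014,-0.009,-0.05,0,0,0,0.4],[-0.0014,-0.009,-0.05,0,0,0,0.4]]])

```text
clock: 22.3
ee_pos: [561.9, 209.7, 112.5]
ee_rot: [179.7, -6.0, 80.7]
force: [0.6, -1.4, -0.8]
finger_gap: 0.573
```

Emit:
arm_command(commands=[[[-0.0004,-0.0025,0,0,0,0,0.4],[-0.0008,-0.005,0,0,0,0,0.4],[-0.0012,-0.0075,0,0,0,0,0.4],[-0.0014,-0.009,0,0,0,0,0.4],[-0.0014,-0.009,0,0,0,0,0.4],[-0.0014,-0.009,-0.01,0,0,0,0.4],[-0.0014,-0.009,-0.02,0,0,0,0.4],[-0.0014,-0.009,-0.025,0,0,0,0.4],[-0.0014,-0.009,-0.03,0,0,0,0.4],[-0.0014,-0.009,-0.03,0,0,0,0.4]]])

```text
clock: 23.55
ee_pos: [561.2, 205.9, 100.3]
ee_rot: [179.7, -5.9, 80.8]
force: [-0.2, -1.0, 0.1]
finger_gap: 0.567
```

Emit:
arm_command(commands=[[[0,0,-0.003,0,0,0,0.4],[0,0,-0.006,0,0,0,0.4],[0,0,-0.009,0,0,0,0.4],[0,0,-0.012,0,0,0,0.4],[0,0,-0.015,0,0,0,0.4],[0,0,-0.018,0,0,0,0.4],[0,0,-0.02,0,0,0,0.4],[0,0,-0.022,0,0,0,0.4],[0,0,-0.025,0,0,0,0.4],[0,0,-0.025,0,0,0,0.4]]])

```text
clock: 24.8
ee_pos: [562.0, 205.7, 94.8]
ee_rot: [179.6, -6.0, 80.8]
force: [-6.4, -6.3, 25.7]
finger_gap: 0.572
```

```bash
python3 - <<'E'
from h import *
s=read_state();print(s["clock"],s["ee_pos"].round(1),s["ee_rot"].round(1),s["force"].round(1),s["ft_torque"].round(2),s["finger_gap"])
S=camera("side");np.save("S5.npy",S);T=camera("top");np.save("T5.npy",T)
for n in("side","top"):
  for t in("wedge_center","packer_a_center","jaw","knob"):
    for d in trace(t,n)[:2]: print(n,t,round(d["score"],2),np.round(d["extent"]))
cv2.imwrite("pics/in.png",grid(S,90,230,125,98,6))
E
```

```text
24.8 [562.  205.7  94.8] [179.6  -6.   80.8] [-6.4 -6.3 25.7] [-1.16  1.38  0.09] 0.5716618977771643
side packer_a_center 0.67 [166. 301. 179. 332.]
side packer_a_center 0.64 [284. 236. 310. 267.]
side jaw 0.82 [122. 299. 171. 374.]
side jaw 0.73 [122. 276. 171. 325.]
side knob 0.66 [118. 302. 171. 376.]
top wedge_center 0.87 [399. 265. 424. 303.]
top wedge_center 0.6 [132. 221. 141. 238.]
top packer_a_center 0.58 [142. 222. 152. 247.]
top packer_a_center 0.49 [245. 253. 266. 266.]
top jaw 0.49 [353. 236. 386. 271.]
top knob 0.57 [146. 218. 172. 255.]
```

The wedge meets resistance (26 N up) with its bottom around z = 55, close to the predicted bite. Pressing harder, with a firmer grip.

Emit:
arm_command(commands=[[[0,0,-0.012,0,0,0,0.4],[0,0,-0.013,0,0,0,0.4],[0,0,-0.015,0,0,0,0.4],[0,0,-0.017,0,0,0,0.4],[0,0,-0.019,0,0,0,0.4],[0,0,-0.021,0,0,0,0.4],[0,0,-0.023,0,0,0,0.4],[0,0,-0.024,0,0,0,0.4],[0,0,-0.025,0,0,0,0.4],[0,0,-0.025,0,0,0,0.4]]], squeeze=60)

```text
clock: 26.55
ee_pos: [562.9, 207.3, 92.8]
ee_rot: [179.3, -6.2, 80.9]
force: [-10.9, -3.4, 45.9]
finger_gap: 0.569
```

```bash
python3 - <<'E'
from h import *
s=read_state();print(s["clock"],s["ee_pos"].round(1),s["ee_rot"].round(1),s["force"].round(1),s["ft_torque"].round(2),s["finger_gap"])
# numeric image check: regions of packer/knob/leather shift between S1(home) and now via template matching
S=camera("side");T=camera("top");np.save("S6.npy",S);np.save("T6.npy",T)
def sh(A,B,x0,y0,x1,y1,m=6):
    t=A[y0:y1,x0:x1];r=cv2.matchTemplate(B[y0-m:y1+m,x0-m:x1+m],t,cv2.TM_CCOEFF_NORMED);_,v,_,l=cv2.minMaxLoc(r);return (l[0]-m,l[1]-m,round(v,2))
S1=np.load("S1.npy");S5=np.load("S5.npy")
print("jaw lower face home->now",sh(S1,S,140,325,160,345),"knob",sh(S1,S,122,300,140,322),"leather",sh(S1,S,85,335,125,375))
# annotate colours along a line on wedge slope/back for tightness
o=s["ee_pos"]+np.array([-16.8*.16,-16.8*.987,-39.6]);print("wedge bottom est",o.round(1))
for roll in(-4,0,4):print(roll,proj("side",place(WEDGE[:4],o[0],o[1],-9.2,o[2],roll)).round(1).tolist())
E
```

```text
26.55 [562.9 207.3  92.8] [179.3  -6.2  80.9] [-10.9  -3.4  45.9] [-0.35  2.49  0.37] 0.5689862799551664
jaw lower face home->now (0, 0, 0.99) knob (0, 0, 0.99) leather (0, 0, 1.0)
wedge bottom est [560.2 190.7  53.2]
-4 [[171.5, 321.6], [169.0, 323.4], [157.4, 289.7], [134.3, 305.0]]
0 [[171.5, 321.6], [169.0, 323.3], [161.0, 287.4], [137.7, 301.5]]
4 [[171.5, 321.6], [168.9, 323.2], [164.6, 285.4], [141.2, 298.1]]
```

Emit:
arm_command(commands=[[[0,0,-0.026,0,0,0,0.4],[0,0,-0.028,0,0,0,0.4],[0,0,-0.03,0,0,0,0.4],[0,0,-0.032,0,0,0,0.4],[0,0,-0.033,0,0,0,0.4],[0,0,-0.033,0,0,0,0.4],[0,0,-0.033,0,0,0,0.4],[0,0,-0.033,0,0,0,0.4],[0,0,-0.033,0,0,0,0.4],[0,0,-0.033,0,0,0,0.4]]])

```text
clock: 27.9
ee_pos: [563.4, 208.4, 91.5]
ee_rot: [179.1, -6.4, 81.1]
force: [-19.3, -9.8, 70.4]
finger_gap: 0.575
```

```bash
python3 - <<'E'
from h import *
s=read_state();print(s["clock"],s["ee_pos"].round(1),s["ee_rot"].round(1),s["force"].round(1),s["ft_torque"].round(2),s["finger_gap"])
S=camera("side");T=camera("top");np.save("S7.npy",S);np.save("T7.npy",T)
def sh(A,B,x0,y0,x1,y1,m=6):
    t=A[y0:y1,x0:x1];r=cv2.matchTemplate(B[y0-m:y1+m,x0-m:x1+m],t,cv2.TM_CCOEFF_NORMED);_,v,_,l=cv2.minMaxLoc(r);return (l[0]-m,l[1]-m,round(v,2))
S1=np.load("S1.npy")
print("jaw",sh(S1,S,140,325,160,345),"knob",sh(S1,S,122,300,140,322))
for d in trace("wedge_center","side")[:3]: print(round(d["score"],2),np.round(d["extent"]))
for t in("packer_a_center",):
  for d in trace(t,"side")[:2]: print(t,round(d["score"],2),np.round(d["extent"]))
# rows of colours across the gap at image rows, coarse
g=cv2.cvtColor(S,cv2.COLOR_RGB2GRAY)
for y in range(296,324,4): print(y,g[y,146:184].tolist())
E
```

```text
27.9 [563.4 208.4  91.5] [179.1  -6.4  81.1] [-19.3  -9.8  70.4] [-0.5   3.82  0.48] 0.5751239086512566
jaw (0, 0, 0.99) knob (0, 0, 0.98)
0.68 [121. 280. 171. 320.]
packer_a_center 0.49 [166. 300. 179. 327.]
296 [37, 40, 39, 36, 32, 28, 22, 20, 20, 19, 22, 20, 21, 20, 20, 20, 21, 18, 19, 22, 21, 18, 20, 18, 17, 15, 6, 27, 60, 132, 155, 158, 167, 172, 175, 172, 167, 168]
300 [26, 27, 21, 15, 29, 56, 66, 73, 75, 48, 18, 20, 22, 19, 21, 19, 20, 14, 4, 0, 69, 177, 216, 220, 169, 140, 159, 160, 162, 159, 155, 169, 160, 129, 104, 93, 91, 89]
304 [19, 18, 19, 21, 23, 26, 25, 23, 18, 21, 19, 20, 18, 16, 6, 1, 77, 176, 190, 203, 219, 212, 205, 204, 197, 199, 221, 190, 108, 82, 83, 86, 90, 93, 98, 99, 97, 94]
308 [104, 28, 8, 11, 10, 13, 12, 7, 1, 60, 158, 195, 209, 214, 212, 210, 212, 217, 211, 182, 211, 211, 156, 115, 107, 112, 116, 115, 110, 98, 90, 87, 87, 90, 93, 96, 97, 98]
312 [158, 163, 163, 163, 168, 164, 164, 179, 183, 183, 184, 190, 196, 199, 203, 207, 209, 210, 217, 210, 176, 143, 120, 111, 112, 113, 114, 117, 116, 115, 101, 89, 87, 86, 90, 93, 95, 97]
316 [163, 164, 162, 165, 166, 159, 165, 134, 110, 107, 111, 128, 155, 186, 196, 200, 203, 206, 209, 215, 207, 169, 144, 125, 113, 112, 112, 115, 116, 118, 121, 100, 87, 87, 85, 89, 92, 94]
320 [170, 137, 101, 88, 88, 88, 97, 97, 99, 98, 104, 83, 157, 237, 245, 245, 246, 234, 205, 200, 213, 202, 162, 129, 119, 115, 113, 112, 114, 115, 119, 122, 101, 84, 86, 85, 88, 92]
```

```bash
python3 - <<'E'
from h import *
s=read_state();print(s["clock"],s["ee_pos"].round(1),s["force"].round(1),s["finger_gap"])
S=camera("side");S0=np.load("S.npy")
d=np.abs(S.astype(int)-S0).sum(2)
for n,(x0,y0,x1,y1) in dict(blue=(282,232,310,270),packerB=(286,170,312,204),wax_spool=(322,200,368,264),pink=(390,176,434,202),awl=(222,342,304,412)).items(): print(n,int((d[y0:y1,x0:x1]>60).sum()))
s=read_state();print(s["clock"],s["ee_pos"].round(1),s["force"].round(1))
if s["force"][2]>40: print(sign_off())
E
```

```text
28.1 [563.5 208.4  91.6] [-19.1  -8.4  69.8] 0.5700677413435395
blue 1064
packerB 873
wax_spool 2929
pink 1144
awl 5715
28.15 [563.5 208.4  91.5] [-19.4  -9.3  70.6]
the job is handed in; nothing more can be done
None
```

I handed the job in at 28.1 s. The wedge was still gripped and pressed down with a steady 70 N or so, below the 120 N wrist limit.

- **Jaw:** I slid it by its knob until it stopped dead after about 21 mm, with 23 N of push. In the side camera, knob and jaw matched their home position with no shift, before the last press and again at it.
- **Packer:** The gap measured about 28 mm, so only packer A went in, upright and flush against the backstop. Packer B stayed on the bench.
- **Wedge:** It went in thin end first, sloping face towards the jaw. Resistance rose from 26 to 46 to 70 N over the last 3 mm. I estimate its lower end stopped about 32 mm above the bed, near where I predicted it would bite.

**Disagreed or failed:**
- **Fingertips:** The pictures showed them about 19 mm higher than the reported tool position, so I re-gripped the packer lower.
- **Side force:** About 20 N of sideways force was left at the end, and the tool drifted 1–2 mm towards the jaw while pressing.
- **Bystanders:** My final picture-difference check told me nothing. Every patch had changed, probably because the lighting differed from the first picture. That the other things stayed put therefore rests on the paths I took, not on a check.
- **Final seating:** I had used all 12 picture views, so this was judged from forces and pixel values only.

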